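# Square up a stack of glass blanks in the corner jig and lock it

### The job

Square up the staggered stack of four glass blanks in the corner jig: push or tap its open sides until every blank lies flush against both fences, still stacked in the same order. Then slide the black grip of the keeper on the far fence all the way to its end stop, so that its tongue overhangs the squared stack. Leave the jar, the grinding block and the pliers alone.

Things in the scene. Friction and masses are not known exactly. Their poses are not given: they have to be found in the camera images.
- jig: squaring jig, fixed to the bench: plywood board 200 (x) x 250 (y) x 12 mm with two aluminium fences, 14 mm thick, 44 mm high above it. Origin: centre of the underside. Inner face of the far fence: x = +60 mm, y = -115 to +120; of the left fence: y = +50 mm, x = -75 to +60. In their corner a grey bed, 87 (x) x 107 (y) mm, 10 mm high, carries the stack, whose -x and -y sides are open.
- corner (a point): inside corner of the two fences, level with the grey bed's top, 22 mm above the bench (10 mm above the board); axes as the jig's. The fence faces lie in its planes x = 0 and y = 0; the stack belongs at its -x, -y side. A blank lying flush with both fences has its origin at x = -45, y = -55 mm here.
- blank_1: bottom blank of the stack of four equal loose opaque grey-green glass blanks, 90 (x) x 110 (y) x 7 mm, about 0.15 kg; origin: centre of its underside (0 mm above the bed). Its long side lies roughly along the jig's y. They start staggered by up to 20 mm, turned up to 0.12 rad, 10 to 30 mm short of flush with each fence.
- blank_2: second blank of the stack of four equal loose opaque grey-green glass blanks, 90 (x) x 110 (y) x 7 mm, about 0.15 kg; origin: centre of its underside (7 mm above the bed). Its long side lies roughly along the jig's y. They start staggered by up to 20 mm, turned up to 0.12 rad, 10 to 30 mm short of flush with each fence.
- blank_3: third blank of the stack of four equal loose opaque grey-green glass blanks, 90 (x) x 110 (y) x 7 mm, about 0.15 kg; origin: centre of its underside (14 mm above the bed). Its long side lies roughly along the jig's y. They start staggered by up to 20 mm, turned up to 0.12 rad, 10 to 30 mm short of flush with each fence.
- blank_4: top blank of the stack of four equal loose opaque grey-green glass blanks, 90 (x) x 110 (y) x 7 mm, about 0.15 kg; origin: centre of its underside (21 mm above the bed). Its long side lies roughly along the jig's y. They start staggered by up to 20 mm, turned up to 0.12 rad, 10 to 30 mm short of flush with each fence.
- keeper (a joint): travel of the keeper, a dark steel slide on top of the far fence: 0 m = fully drawn back at its left (+y) end, 0.075 m = at its end stop, with its tongue overhanging the stack near the corner. It slides along the jig's -y, and stays where it is left (friction about 1.5 N). The tongue's underside passes 7 mm above the stack.
- keeper_grip (a point): top of the keeper's upright black grip, 24 (x) x 12 (y) x 26 mm high; 91 mm above the bench, moves with the keeper. The grip stands on a steel slide 26 (x) x 30 (y) mm whose top is 26 mm below this point; from it the tongue, 22 mm wide, reaches 39 mm to -x.
- flux_jar: bystander: low clear glass jar, diameter 54, 57 mm high; origin at the centre of its underside; leave it where it is.
- grind_block: bystander: dark grey grinding block, 58 x 90 x 26 mm; origin at the centre of its underside; leave it where it is.
- running_pliers: bystander: black-handled pliers lying flat, 166 x 56 x 16 mm; origin at the centre of its underside; leave it where it is.
Mind the look-alikes: they are no part of the job. What is shaped like the blank_3 but purple is not meant. Leave any yellow look-alike of the blank_4 alone.

How it is judged:
On the way, in this order (a step that is already met when the one before it is completed fails the run):
1. all four blanks lie in order, flush against both fences (x of blank_1 in the frame of corner between -0.0485 and -0.042 m and y of blank_1 in the frame of corner between -0.0585 and -0.052 m and angle between the x axis of each of blank_1, blank_2, blank_3, blank_4 and the x axis of corner, either way round below 0.04 rad and z of blank_1 in the frame of corner between -0.003 and 0.003 m and x of blank_2 in the frame of corner between -0.0485 and -0.042 m and y of blank_2 in the frame of corner between -0.0585 and -0.052 m and z of blank_2 in the frame of corner between 0.004 and 0.01 m and x of blank_3 in the frame of corner between -0.0485 and -0.042 m and y of blank_3 in the frame of corner between -0.0585 and -0.052 m and z of blank_3 in the frame of corner between 0.011 and 0.017 m and x of blank_4 in the frame of corner between -0.0485 and -0.042 m and y of blank_4 in the frame of corner between -0.0585 and -0.052 m and z of blank_4 in the frame of corner between 0.018 and 0.024 m), for 0.2 s.
2. the keeper stands at its end stop over the squared stack (all of step 1 and value of joint keeper above 0.071 m), for 0.2 s.
At the end, for the whole second after the job is handed in: All four blanks lie at rest in their first order in the jig, each within 3.5 mm of touching both fences and square to them within 0.04 rad, and the keeper is within 4 mm of its end stop (all of step 2 and linear speed of each of blank_1, blank_2, blank_3, blank_4 below 0.01 m/s).
It fails at once if glass jar: shifted by more than 30 mm (distance of flux_jar from where it was at the start of the episode above 0.03 m).
It fails at once if grinding block: shifted by more than 30 mm (distance of grind_block from where it was at the start of the episode above 0.03 m).
It fails at once if pliers: shifted by more than 30 mm (distance of running_pliers from where it was at the start of the episode above 0.03 m).
It also fails if it takes over 72 s, if anything falls off the work surface, if the arm or the gripper's body presses on something with over 40 N, if the wrist force passes 120 N, or if a joint passes its speed limit or range.

### The arm

A 7-joint arm with a two-finger parallel gripper is mounted at the origin on a cart in front of the work surface, level with it; the furniture and walls round the work are solid. World frame = base frame: x ahead of the robot, y to its left, z up, the work surface at z = 0. Lengths are in m, angles in rad, forces in N, time in s.
With the tool pointing down it reaches from about 0.35 to 0.9 m from the base axis. Payload 8.1 kg.
Tool frame: the origin (TCP) lies midway between the tips of the shut fingers; the grasp point (between the pads) lies 19 mm behind it; z points along the fingers, y is the line along which they close (so a half turn about z gives the same grasp; the last joint's range is limited). The gripper opens to 92 mm and grips with 3 to 60 N. Pads are 19 mm wide; open, the fingers measure 130 mm over their backs; the gripper's body (75 mm by 190 mm) begins 47 mm behind the grasp point.
Start: joints at [-1.352, 0.434, 0.025, 1.573, -0.012, 1.134, -0.075], TCP at [0.198, 0.593, 0.227] pointing down, gripper open.
Joint ranges: [-2.62, 2.62], [-0.44, 2.09], [-1.27, 1.32], [0.08, 2.57], [-1.32, 4.46], [0.12, 2], [-2.74, 2.74]. Speed limits (rad/s): [2.22, 2.22, 3.01, 3.01, 3.14, 3.14, 3.14].

### API

Orientations are given as a rotation vector (axis times angle).
In Python, from cell import arm gives the robot as it stands.
- The arm moves only by the tool send_rows, never from a script. Its argument "increments" is a list of rows, each a list of 3 entries, a list of its own where there are three numbers: the finger opening in cm, from 0 to 9.18, then the shift along the tool's x, y, z in cm, then the turn, a rotation vector about the tool's x, y, z in rad. A call has 1 to 5 rows; each row shifts and turns the commanded pose from where the row before left it, along the tool's axes as they then stand; what a row does not reach is not made up. A row lasts 1/10 s, in which the tool goes at most 50 mm and 8.59 degrees, less where a joint would pass 70% of its speed; a pose out of reach is approached as far as the arm can. A call is refused whole if a number of a shift passes 5 or a number of a turn 0.15, either way. A call with a gripper value outside its range is refused whole. The fingers move at their own pace and stop on an object; "force" is the grip in N (left out, the last holds). Time passes only in rows, so rows that do not move let the fingers close. It gives the time, the measured TCP pose, the force, the opening and the grip force at its end, in the units of the state.
- arm.observe(): the state, without advancing time (a new reading comes with each control period).
- arm.get_image(name): name is "side" or "top"; returns the picture (384x512x3 uint8, red, green, blue); there is no depth.
- arm.camera_params(name): a dict with "camera_matrix" (3x3 intrinsics, pixels), "R" (3x3) and "t" (3): a world point X has camera coordinates R X + t. Camera axes: x right, y down, z forward; pixel columns grow to the right and rows downward; lengths in m; the calibration is good to about 2 mm. A picture is of the moment at which its call begins. camera_params takes no time and is no camera call.
- arm.sign_off(): hands the job in; it is judged then, once.
The state is a dict: "clock": time; "joints": joint angles; "dq": joint speeds; "joint_efforts": joint torques, N m; "position": TCP position; "ee_rot": TCP orientation; "force": force on the tool from outside, world axes, zero at the start; "ft_torque": the same for the moment, N m; "width": opening from 0.0 (shut) to 1.0 (fully open); "gripper_force": force on a finger pad.
Only numpy, scipy, OpenCV 4.12 (cv2) and the standard library are available. Lean on these libraries where they do the work, as an engineer would, in place of code of your own. Each camera call takes 0.05 s, during which the arm holds its last target. There are 200 camera calls.

## Working session

There is one attempt and no reset: what is moved stays moved. The work goes in short steps, Python scripts to look and compute and a tool call to move; the robot and the scene stay as the last step left them, time stands still between calls to the robot, and variables do not carry over. Pictures are saved under pics/ and viewed, at most 10 in all, crops included, and the job is handed in when it is done.

Besides the shell and the picture viewer there is one more tool, called after "Request:" in YAML: its name, and indented under it one key for each argument. send_rows: Moves the arm, as the interface text tells. Its arguments: {"type":"object","properties":{"increments":{"type":"array"},"force":{"type":"number"}},"required":["increments"]}

```bash
mkdir -p pics; python3 - <<'E'
from cell import arm
import cv2
for n in("top","side"):
    im=arm.get_image(n); cv2.imwrite(f"pics/{n}0.png",cv2.resize(im[:,:,::-1],(800,600),interpolation=cv2.INTER_CUBIC))
    p=arm.camera_params(n); print(p)
print(arm.observe())
E
```

```text
{'camera_matrix': array([[360.11036784,   0.        , 251.74203614],
       [  0.        , 360.11036784, 195.39968758],
       [  0.        ,   0.        ,   1.        ]]), 'R': array([[ 0.00196023, -0.99999372, -0.00295111],
       [-0.99654735, -0.0017085 , -0.08300883],
       [ 0.08300327,  0.00310364, -0.99654444]]), 't': array([-0.07760038,  0.54309972,  1.01090148])}
{'camera_matrix': array([[403.30110479,   0.        , 258.25766697],
       [  0.        , 403.30110479, 194.59867129],
       [  0.        ,   0.        ,   1.        ]]), 'R': array([[ 0.99620975, -0.08567495,  0.0150315 ],
       [-0.04884198, -0.6939582 , -0.71835679],
       [ 0.07197642,  0.71489987, -0.69551245]]), 't': array([-0.55433142,  0.04296383,  1.32408016])}
{'clock': 0.1, 'joints': array([-1.35157227,  0.43512712,  0.02498623,  1.57400545, -0.01158781,
        1.13396167, -0.07512061]), 'dq': array([ 0.00335754, -0.00096919, -0.00058355, -0.00323442,  0.00099259,
       -0.00144721, -0.00091058]), 'joint_efforts': array([ 4.34042755e-03, -6.69131327e+01,  9.88642238e-01, -3.15143359e+01,
       -6.04127557e-02,  3.75605409e-02,  3.70997850e-05]), 'position': array([0.19760571, 0.59247137, 0.22604011]), 'ee_rot': array([-5.03478041e-01, -3.10090632e+00,  2.12772552e-03]), 'force': array([-0.10950465, -0.51362945, -1.04497395]), 'ft_torque': array([ 0.02220806, -0.00736229, -0.03979932]), 'gripper_force': 0.0, 'width': 1.0005899040305752}
```

View pics/top0.png

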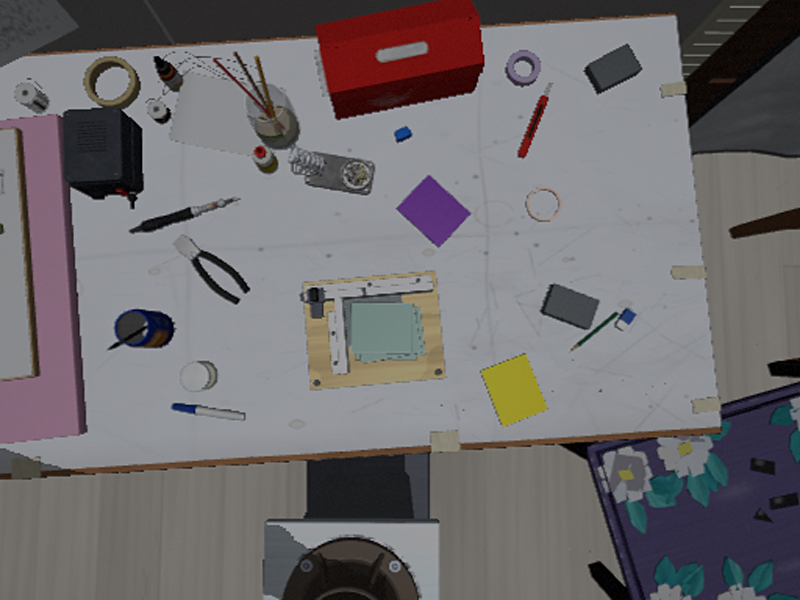

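View pics/side0.png

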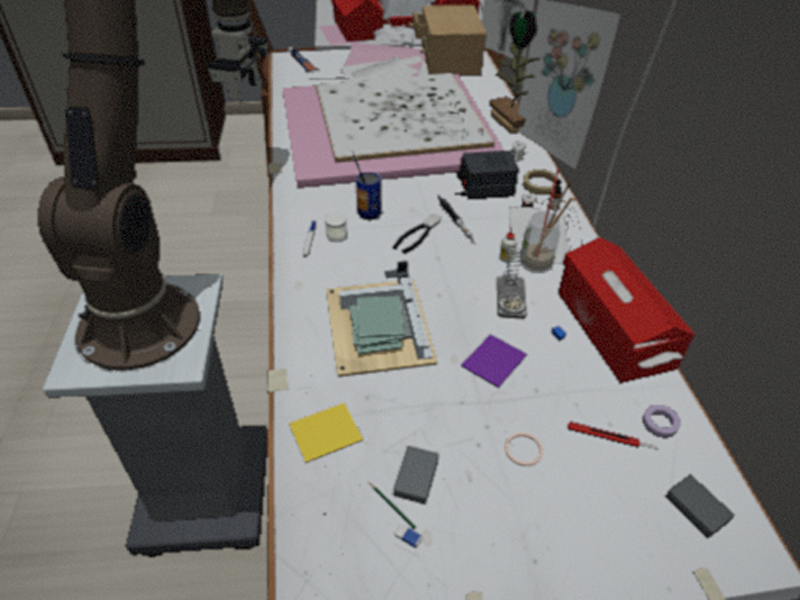

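The top view (800x600 scale) shows the jig at about (375,330), the keeper grip at (315,295), the jar at (198,376), the pliers at (210,265) and the grinding block at (570,305). I'll take an enlarged crop next.

```bash
cat > h.py <<'E'
from cell import arm
import cv2, numpy as np
def grab(n): return arm.get_image(n)
def crop(n,x0,y0,x1,y1,s,f):
    im=arm.get_image(n)[y0:y1,x0:x1,::-1]
    cv2.imwrite(f,cv2.resize(im,None,fx=s,fy=s,interpolation=cv2.INTER_CUBIC))
def px(n,u,v,z):
    p=arm.camera_params(n);K,R,t=p["camera_matrix"],np.array(p["R"]),np.array(p["t"])
    c=-R.T@t; d=R.T@np.linalg.inv(K)@[u,v,1]; return c+d*(z-c[2])/d[2]
def proj(n,X):
    p=arm.camera_params(n);x=p["camera_matrix"]@(p["R"]@np.array(X)+p["t"]); return x[:2]/x[2]
E
python3 - <<'E'
from h import *
crop("top",185,165,295,255,7,"pics/tc.png")
crop("side",200,160,290,245,7,"pics/sc.png")
E
```

```text
(no output)
```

View pics/tc.png

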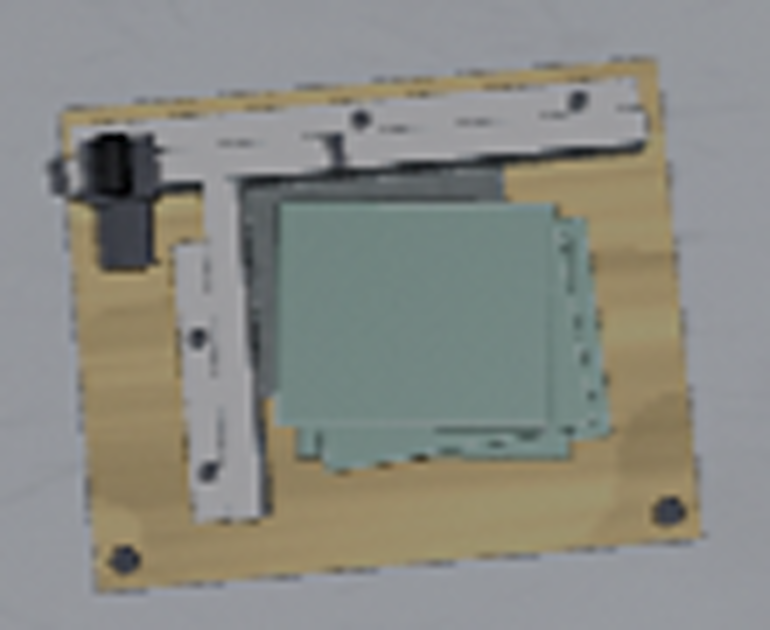

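View pics/sc.png

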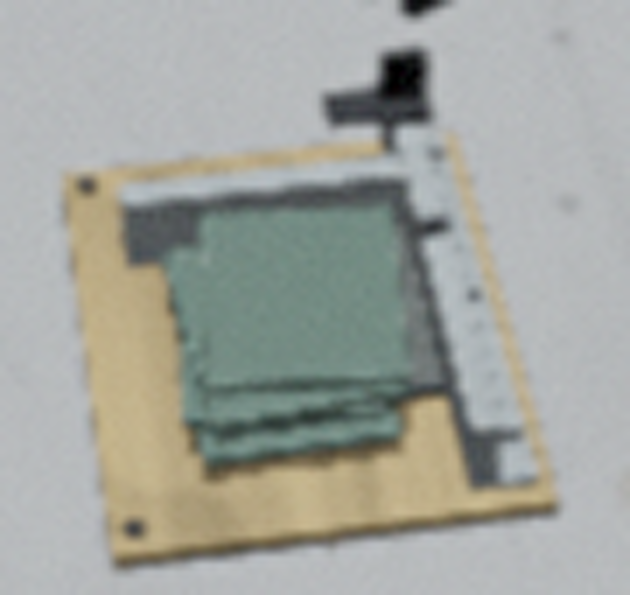

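```bash
python3 - <<'E'
from h import *
def T(u,v,z): return px("top",(u+.5)/7-.5+185,(v+.5)/7-.5+165,z)
def S(u,v,z): return px("side",(u+.5)/7-.5+200,(v+.5)/7-.5+160,z)
def fit(P):
    L=np.array([[.1,.125],[.1,-.125],[-.1,-.125],[-.1,.125]])
    P=np.array(P)[:,:2];c=P.mean(0);H=L.T@(P-c);a=np.arctan2(H[0,1]-H[1,0],H[0,0]+H[1,1])
    R=np.array([[np.cos(a),-np.sin(a)],[np.sin(a),np.cos(a)]])
    print("c",c,"yaw",a,"res mm",((P-c-L@R.T)*1e3).round(1).tolist());return c,R
c1,R1=fit([T(62,110,.012),T(657,60,.012),T(703,537,.012),T(97,590,.012)])
c2,R2=fit([S(450,135,.012),S(558,508,.012),S(115,562,.012),S(65,175,.012)])
c,R=(c1+c2)/2,R1
def J(p): return ((R.T@(p[:2]-c)-[.06,.05])*1e3).round(1)
print("corner",c+R@[.06,.05],[ (R@[.06,.05]+c1),(R@[.06,.05]+c2)])
print("grip T",T(106,163,.091),J(T(106,163,.091)),"S",J(S(404,60,.091)))
for n,q in dict(b4=[(280,203),(553,203),(548,425),(275,425)]).items(): print(n,[J(T(*k,.05)).tolist() for k in q])
print("side b4",[J(S(*k,.05)).tolist() for k in [(200,210),(385,210),(410,385),(203,388)]])
print("lower right pts z.043",[J(T(*k,.043)).tolist() for k in [(585,218),(610,435),(325,468),(570,457)]])
print("tongue",J(T(100,268,.063)),J(T(152,268,.063)))
a=arm.observe();import scipy.spatial.transform as s
print(s.Rotation.from_rotvec(a["ee_rot"]).as_matrix().round(3))
for n,u,v in(("jar",198,376),("block",570,305),("pl",212,270),("block corner",542,315)): print(n,px("top",u*.64,v*.64,.02))
E
```

```text
c [ 0.49992445 -0.03932542] yaw 0.0881609248824367 res mm [[-0.6, -0.8], [-1.2, 0.9], [0.9, 0.4], [0.9, -0.5]]
c [ 0.4987531  -0.04417184] yaw 0.08914456747487746 res mm [[-3.6, -0.9], [-1.9, -0.5], [2.6, 0.9], [2.9, 0.5]]
corner [0.55470341 0.01333999] [array([0.55528909, 0.0157632 ]), array([0.55411774, 0.01091679])]
grip T [0.55761122 0.06288988 0.091     ] [ 7.3 49.1] S [ 5.6 41.6]
b4 [[-10.0, -13.3], [-19.4, -121.8], [-107.2, -112.0], [-97.8, -4.2]]
side b4 [[-98.7, -2.9], [-13.0, -16.5], [-20.9, -129.1], [-111.1, -116.3]]
lower right pts z.043 [[-25.9, -134.4], [-113.3, -136.5], [-116.5, -22.2], [-120.6, -119.8]]
tongue [-30.7  58.4] [-32.4  38. ]
[[-0.949  0.316 -0.   ]
 [ 0.316  0.949 -0.001]
 [-0.    -0.001 -1.   ]]
jar [0.41347459 0.27941114 0.02      ]
block [ 0.54457966 -0.40151332  0.02      ]
pl [0.60850855 0.25945875 0.02      ]
block corner [ 0.52605781 -0.34968509  0.02      ]
```

The four blanks are staggered about 10–30 mm short of each fence. The corner is at about (0.555, 0.0135), with yaw about 0.088, and the grip is at about corner (6, 45) mm. I'll turn the tool and approach, with the fingers partly open so they act as a two-point pusher.

Request:
send_rows:
  increments:
    - [5, [0, -4, 0], [0, 0, -0.137]]
    - [5, [0, -4, 0], [0, 0, -0.137]]
    - [5, [0, -4, 0], [0, 0, -0.137]]
    - [5, [-2, -4, 0], [0, 0, 0]]
    - [5, [-2, -4, 0], [0, 0, 0]]

```text
clock: 0.7
position: [0.2226, 0.3981, 0.2268]
ee_rot: [-0.143, 3.138, 0.0]
force: [0.8, -0.2, 0.3]
width: 0.613
gripper_force: 0.0
```

Request:
send_rows:
  increments:
    - [5, [-2, -4, 0], [0, 0, 0]]
    - [5, [-2, -4, 0], [0, 0, 0]]
    - [5, [-2, -4, 0], [0, 0, 0]]
    - [5, [-2, -4, 0], [0, 0, 0]]
    - [5, [0, 0, 0], [0, 0, 0]]

```text
clock: 1.2
position: [0.3191, 0.2423, 0.2268]
ee_rot: [-0.128, 3.138, -0.002]
force: [0.4, 0.8, 0.0]
width: 0.547
gripper_force: 0.0
```

```bash
cat >> h.py <<'E'
from scipy.spatial.transform import Rotation as Ro
C=np.array([.5547,.0138]); A=.0885
def where(gx=None,gy=None,z=None,tyaw=None):
    o=arm.observe();M=Ro.from_rotvec(o["ee_rot"]).as_matrix();p=o["position"]
    ca,sa=np.cos(A),np.sin(A);R=np.array([[ca,-sa],[sa,ca]]);l=R.T@(p[:2]-C)
    ty=np.arctan2(M[1,1],M[0,1])-A
    print("t",o["clock"],"corner mm",(l*1e3).round(1),"z",p[2].round(4),"tool y ang in jig",np.degrees(ty).round(2),"tilt",M[:2,2].round(3),"F",o["force"].round(1),"w",round(o["width"]*9.18,2))
    if gx is not None:
        g=C+R@[gx/1e3,gy/1e3];d=M.T@(np.r_[g,z/1e3]-p);print("shift cm",(d*100).round(2))
E
python3 -c "
from h import *
where(-148,-75,150)"
```

```text
t 1.2 corner mm [-214.4  248.4] z 0.2268 tool y ang in jig 89.59 tilt [ 0.001 -0.001] F [0.4 0.8 0. ] w 5.02
shift cm [ -6.87 -32.28   7.73]
```

Request:
send_rows:
  increments:
    - [5, [-0.7, -4, 0], [0, 0, -0.007]]
    - [5, [-0.8, -4, 0], [0, 0, 0]]
    - [5, [-0.8, -4, 0], [0, 0, 0]]
    - [5, [-0.8, -4, 0], [0, 0, 0]]
    - [5, [-0.8, -4, 0], [0, 0, 0]]

```text
clock: 1.7
position: [0.3746, 0.0508, 0.2269]
ee_rot: [-0.152, 3.137, 0.001]
force: [1.0, 0.6, -0.3]
width: 0.547
gripper_force: 0.0
```

Request:
send_rows:
  increments:
    - [5, [-0.8, -4, 1], [0, 0, 0]]
    - [5, [-1, -4, 2], [0, 0, 0]]
    - [5, [-1.1, -4, 2], [0, 0, 0]]
    - [5, [0, 0, 2], [0, 0, 0]]
    - [5, [0, 0, 0], [0, 0, 0]]

```text
clock: 2.2
position: [0.4134, -0.0653, 0.1549]
ee_rot: [0.147, -3.134, 0.001]
force: [-0.8, 0.8, -0.2]
width: 0.549
gripper_force: 0.0
```

```bash
python3 -c "
from h import *
where(-148,-75,17)
crop('top',160,140,310,262,5,'pics/a1.png')"
```

```text
t 2.2 corner mm [-147.8  -66.3] z 0.1549 tool y ang in jig 90.31 tilt [-0.004 -0.001] F [-0.8  0.8 -0.2] w 5.04
shift cm [-0.03 -0.87 13.79]
```

View pics/a1.png

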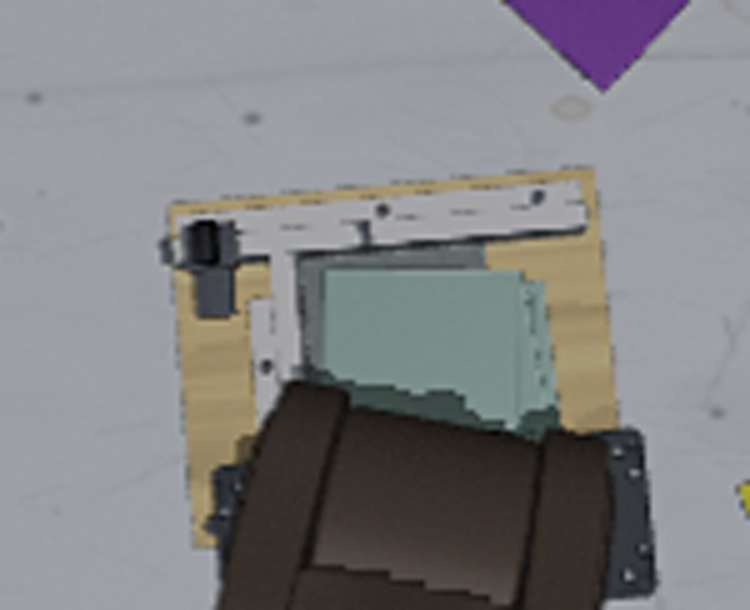

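The view shows the gripper behind the stack's open -x side, and the stack is undisturbed. I'll descend outside the stack.

Request:
send_rows:
  increments:
    - [5, [0, -0.9, 4], [0, 0, 0.005]]
    - [5, [0, 0, 4], [0, 0, 0]]
    - [5, [0, 0, 3], [0, 0, 0]]
    - [5, [0, 0, 2], [0, 0, 0]]
    - [5, [0, 0, 0.6], [0, 0, 0]]

```text
clock: 2.75
position: [0.4153, -0.0722, 0.02]
ee_rot: [0.146, -3.137, -0.002]
force: [-0.3, 0.1, -0.2]
width: 0.543
gripper_force: 0.0
```

Request:
send_rows:
  increments:
    - [5, [-0.3, 0, 0.1], [0, 0, 0]]
    - [5, [-0.3, 0, 0], [0, 0, 0]]
    - [5, [-0.3, 0, 0], [0, 0, 0]]
    - [5, [-0.3, 0, 0], [0, 0, 0]]
    - [5, [-0.3, 0, 0], [0, 0, 0]]

```text
clock: 3.25
position: [0.4311, -0.0722, 0.0203]
ee_rot: [-0.143, 3.137, 0.0]
force: [-1.6, -0.9, 0.9]
width: 0.547
gripper_force: 0.8
```

```bash
python3 -c "
from h import *
where(-100,-75,17)"
```

```text
t 3.25 corner mm [-130.7  -74.7] z 0.0203 tool y ang in jig 90.16 tilt [0.001 0.   ] F [-1.6 -0.9  0.9] w 5.02
shift cm [-3.07 -0.04  0.33]
```

Request:
send_rows:
  increments:
    - [5, [-0.3, 0, 0.2], [0, 0, 0]]
    - [5, [-0.3, 0, 0], [0, 0, 0]]
    - [5, [-0.3, 0, 0], [0, 0, 0]]
    - [5, [-0.3, 0, 0], [0, 0, 0]]
    - [5, [-0.3, 0, 0], [0, 0, 0]]

```text
clock: 3.75
position: [0.4455, -0.071, 0.0175]
ee_rot: [0.143, -3.138, 0.0]
force: [-3.7, -0.8, -1.6]
width: 0.546
gripper_force: 1.6
```

Request:
send_rows:
  increments:
    - [5, [-0.3, 0, 0], [0, 0, 0]]
    - [5, [-0.2, 0, 0], [0, 0, 0]]
    - [5, [-0.2, 0, 0], [0, 0, 0]]
    - [5, [-0.2, 0, 0], [0, 0, 0]]
    - [5, [-0.2, 0, 0], [0, 0, 0]]

```text
clock: 4.25
position: [0.4555, -0.0698, 0.0176]
ee_rot: [0.143, -3.136, -0.001]
force: [-5.9, -1.0, 0.8]
width: 0.543
gripper_force: 2.8
```

```bash
python3 -c "
from h import *
where(-100,-75,17)"
```

```text
t 4.25 corner mm [-106.2  -74.5] z 0.0176 tool y ang in jig 90.14 tilt [-0.002  0.   ] F [-5.9 -1.   0.8] w 4.98
shift cm [-0.62 -0.05  0.06]
```

Request:
send_rows:
  increments:
    - [5, [-0.1, 0, 0], [0, 0, 0]]
    - [5, [-0.1, 0, 0], [0, 0, 0]]
    - [5, [-0.1, 0, 0], [0, 0, 0]]
    - [5, [-0.1, 0, 0], [0, 0, 0]]
    - [5, [0, 0, 0], [0, 0, 0]]

```text
clock: 4.75
position: [0.4582, -0.0694, 0.0173]
ee_rot: [0.143, -3.134, -0.002]
force: [-9.0, -0.3, 2.6]
width: 0.544
gripper_force: 4.5
```

```bash
python3 -c "
from h import *
where(-100,-75,17)"
```

```text
t 4.75 corner mm [-103.5  -74.3] z 0.0173 tool y ang in jig 90.15 tilt [-0.004  0.001] F [-9.  -0.3  2.6] w 5.0
shift cm [-0.35 -0.07  0.03]
```

Request:
send_rows:
  increments:
    - [5, [-0.1, 0, 0], [0, 0, 0]]
    - [5, [-0.1, 0, 0], [0, 0, 0]]
    - [5, [0, 0, 0], [0, 0, 0]]

```text
clock: 5.05
position: [0.4607, -0.0693, 0.0174]
ee_rot: [0.143, -3.135, -0.001]
force: [-6.9, -1.6, 1.4]
width: 0.543
gripper_force: 3.7
```

```bash
python3 -c "
from h import *
where(-100,-75,17)
crop('top',205,165,285,225,9,'pics/a2.png')
crop('side',205,165,285,225,9,'pics/a2s.png')
a=cv2.imread('pics/a2.png');b=cv2.imread('pics/a2s.png');cv2.imwrite('pics/a2b.png',cv2.resize(np.hstack([a,b]),(800,300)) )
crop('side',195,165,285,232,8,'pics/a2s.png')"
```

```text
t 5.05 corner mm [-100.9  -74.5] z 0.0174 tool y ang in jig 90.15 tilt [-0.003  0.   ] F [-6.9 -1.6  1.4] w 4.99
shift cm [-0.09 -0.05  0.04]
```

View pics/a2s.png

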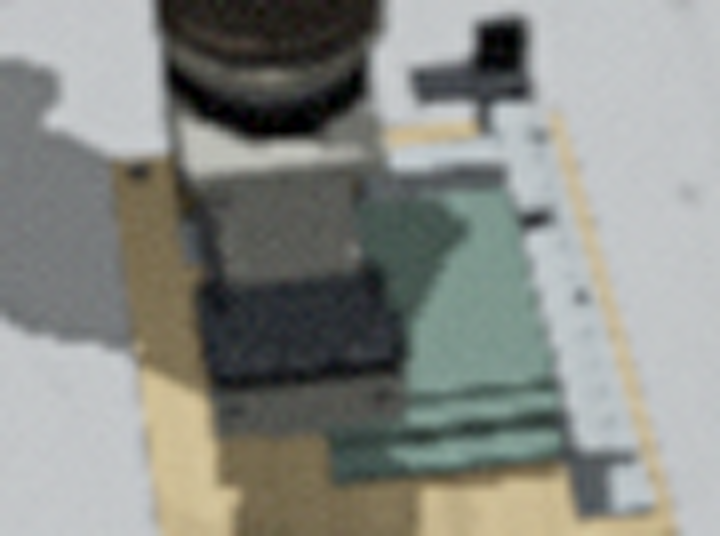

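The side view shows all four blanks' right edges close to the far fence, around column 550–565, and still staggered in y. I'll press a bit more to find contact.

Request:
send_rows:
  increments:
    - [5, [-0.1, 0, 0], [0, 0, 0]]
    - [5, [-0.1, 0, 0], [0, 0, 0]]
    - [5, [0, 0, 0], [0, 0, 0]]

```text
clock: 5.5
position: [0.4618, -0.0693, 0.0173]
ee_rot: [0.143, -3.134, -0.001]
force: [-9.9, -1.5, 4.9]
width: 0.545
gripper_force: 5.1
```

Request:
send_rows:
  increments:
    - [5, [-0.1, 0, 0], [0, 0, 0]]
    - [5, [0, 0, 0], [0, 0, 0]]

```text
clock: 5.7
position: [0.4618, -0.0692, 0.0172]
ee_rot: [0.142, -3.132, -0.002]
force: [-12.9, -2.0, 7.5]
width: 0.546
gripper_force: 6.7
```

```bash
python3 -c "
from h import *
where(-100,-75,17)"
```

```text
t 5.7 corner mm [-99.9 -74.5] z 0.0172 tool y ang in jig 90.12 tilt [-0.006  0.001] F [-12.9  -2.    7.5] w 5.01
shift cm [ 0.01 -0.05  0.02]
```

Contact with the far fence is clear: the TCP stalls at corner x -99.9 against an expected -99.5. Next I'll back off, rise, and check the joints for the 90° turn.

Request:
send_rows:
  increments:
    - [5, [1, 0, 0], [0, 0, 0]]
    - [4, [2, 0, 0], [0, 0, 0]]
    - [4, [1, 0, -3], [0, 0, 0]]
    - [3, [0, -2, -4], [0, 0, 0]]
    - [3, [0, -4, -1], [0, 0, 0]]

```text
clock: 6.2
position: [0.4337, -0.1311, 0.101]
ee_rot: [-0.151, 3.132, 0.001]
force: [2.6, 0.5, -0.6]
width: 0.34
gripper_force: 0.0
```

Request:
send_rows:
  increments:
    - [3, [0, -4, 0], [0, 0, 0]]
    - [3, [0, 0, 0], [0, 0, 0.143]]
    - [3, [0, 0, 0], [0, 0, 0.143]]
    - [3, [0, 0, 0], [0, 0, 0.143]]
    - [3, [0, 0, 0], [0, 0, 0.143]]

```text
clock: 6.7
position: [0.4359, -0.1729, 0.0982]
ee_rot: [0.757, 3.046, -0.0]
force: [-0.6, -0.3, -0.6]
width: 0.33
gripper_force: 0.0
```

```bash
python3 -c "
from h import *
where(-45,-165,100);print(arm.observe()['joints'].round(2))"
```

```text
t 6.7 corner mm [-134.8 -175.5] z 0.0982 tool y ang in jig 57.02 tilt [ 0.003 -0.001] F [-0.6 -0.3 -0.6] w 3.03
shift cm [-6.97  5.77 -0.15]
[-0.23  0.4   0.65  2.13 -0.36  0.72  1.74]
```

Request:
send_rows:
  increments:
    - [3, [-3, 3, 0], [0, 0, 0]]
    - [3, [-3, 3, 0], [0, 0, 0]]
    - [3, [0, 0, 0], [0, 0, 0]]

```text
clock: 7.0
position: [0.5224, -0.1443, 0.0983]
ee_rot: [0.737, 3.047, 0.001]
force: [-0.3, -0.4, -0.7]
width: 0.326
gripper_force: 0.0
```

```bash
python3 -c "
from h import *
where(-45,-165,100);print(arm.observe()['joints'].round(2))"
```

```text
t 7.0 corner mm [ -46.1 -154.7] z 0.0983 tool y ang in jig 57.73 tilt [ 0.006 -0.001] F [-0.3 -0.4 -0.7] w 2.99
shift cm [-0.65 -0.82 -0.17]
[-0.28  0.5   0.62  1.96 -0.4   0.79  1.67]
```

Request:
send_rows:
  increments:
    - [3, [0, 0, 0], [0, 0, -0.14]]
    - [3, [0, 0, 0], [0, 0, -0.14]]
    - [3, [0, 0, 0], [0, 0, 0]]

```text
clock: 7.3
position: [0.5163, -0.1472, 0.0981]
ee_rot: [0.311, 3.124, 0.0]
force: [0.2, -0.4, 0.7]
width: 0.326
gripper_force: 0.0
```

```bash
python3 -c "
from h import *
where(-45,-165,100);print(arm.observe()['joints'].round(2))"
```

```text
t 7.3 corner mm [ -52.5 -157. ] z 0.0981 tool y ang in jig 73.56 tilt [ 0.002 -0.   ] F [ 0.2 -0.4  0.7] w 3.0
shift cm [-0.94 -0.56 -0.18]
[-0.22  0.48  0.54  1.97 -0.34  0.78  1.9 ]
```

Request:
send_rows:
  increments:
    - [3, [0, -0.5, 0], [0, 0, 0.143]]
    - [3, [0, -0.5, 0], [0, 0, 0.143]]
    - [3, [0, 0, 0], [0, 0, 0.143]]
    - [3, [0, 0, 0], [0, 0, 0.143]]
    - [3, [0, 0, 0], [0, 0, 0.143]]

```text
clock: 7.8
position: [0.5134, -0.1567, 0.0981]
ee_rot: [1.403, 2.809, 0.001]
force: [1.2, 0.8, -0.0]
width: 0.329
gripper_force: 0.0
```

Request:
send_rows:
  increments:
    - [3, [0, 0, 0], [0, 0, 0.143]]
    - [3, [0, 0, 0], [0, 0, 0.143]]
    - [3, [0, 0, 0], [0, 0, 0.143]]
    - [3, [0, 0, 0], [0, 0, 0.14]]
    - [3, [0, 0, 0], [0, 0, 0]]

```text
clock: 8.3
position: [0.5134, -0.1565, 0.0978]
ee_rot: [2.13, 2.308, 0.0]
force: [-0.3, 0.0, 0.1]
width: 0.326
gripper_force: 0.0
```

```bash
python3 -c "
from h import *
where(-45,-160,18);print(arm.observe()['joints'].round(2))"
```

```text
t 8.3 corner mm [ -56.2 -166. ] z 0.0978 tool y ang in jig -0.47 tilt [ 0.001 -0.001] F [-0.3  0.   0.1] w 2.99
shift cm [0.61 1.11 7.98]
[-0.43  0.58  0.91  1.99 -0.61  0.87  0.89]
```

Request:
send_rows:
  increments:
    - [3, [0, 1.1, 2], [0, 0, -0.008]]
    - [3, [0, 0, 3], [0, 0, 0]]
    - [3, [0, 0, 2], [0, 0, 0]]
    - [3, [0, 0, 1], [0, 0, 0]]
    - [3, [0.3, 0, 0], [0, 0, 0]]

```text
clock: 8.8
position: [0.5231, -0.1529, 0.0171]
ee_rot: [-2.114, -2.323, 0.001]
force: [0.4, -0.4, 0.2]
width: 0.327
gripper_force: 0.0
```

Request:
send_rows:
  increments:
    - [3, [0.4, 0, 0], [0, 0, 0]]
    - [3, [0.4, 0, 0], [0, 0, 0]]
    - [3, [0.3, 0, 0], [0, 0, 0]]
    - [3, [0.3, 0, 0], [0, 0, 0]]
    - [3, [0.3, 0, 0], [0, 0, 0]]

```text
clock: 9.3
position: [0.5226, -0.1363, 0.0183]
ee_rot: [2.113, 2.321, -0.0]
force: [1.0, -3.9, 1.2]
width: 0.326
gripper_force: 2.1
```

```bash
python3 -c "
from h import *
where(-45,-119.5,18)"
```

```text
t 9.3 corner mm [ -45.2 -146.7] z 0.0183 tool y ang in jig 0.3 tilt [ 0.002 -0.002] F [ 1.  -3.9  1.2] w 2.99
shift cm [2.72 0.04 0.03]
```

Request:
send_rows:
  increments:
    - [3, [0.3, 0, 0], [0, 0, 0.004]]
    - [3, [0.3, 0, 0], [0, 0, 0]]
    - [3, [0.3, 0, 0], [0, 0, 0]]
    - [3, [0.3, 0, 0], [0, 0, 0]]
    - [3, [0.3, 0, 0], [0, 0, 0]]

```text
clock: 9.8
position: [0.521, -0.1219, 0.0182]
ee_rot: [2.119, 2.316, -0.001]
force: [-0.0, -5.2, 2.6]
width: 0.328
gripper_force: 2.8
```

Request:
send_rows:
  increments:
    - [3, [0.2, 0, 0], [0, 0, 0]]
    - [3, [0.2, 0, 0], [0, 0, 0]]
    - [3, [0.2, 0, 0], [0, 0, 0]]
    - [3, [0.2, 0, 0], [0, 0, 0]]
    - [3, [0, 0, 0], [0, 0, 0]]

```text
clock: 10.3
position: [0.5203, -0.1139, 0.0181]
ee_rot: [2.119, 2.316, -0.001]
force: [0.7, -5.1, 3.0]
width: 0.324
gripper_force: 2.7
```

```bash
python3 -c "
from h import *
where(-45,-119.5,18)"
```

```text
t 10.3 corner mm [ -45.5 -124.2] z 0.0181 tool y ang in jig 0.02 tilt [ 0.001 -0.002] F [ 0.7 -5.1  3. ] w 2.97
shift cm [0.47 0.05 0.01]
```

Request:
send_rows:
  increments:
    - [3, [0.1, 0, 0], [0, 0, 0]]
    - [3, [0.1, 0, 0], [0, 0, 0]]
    - [3, [0.1, 0, 0], [0, 0, 0]]
    - [3, [0.1, 0, 0], [0, 0, 0]]
    - [3, [0, 0, 0], [0, 0, 0]]

```text
clock: 10.8
position: [0.5199, -0.1105, 0.0181]
ee_rot: [2.119, 2.316, -0.002]
force: [-0.0, -7.0, 1.2]
width: 0.326
gripper_force: 3.5
```

Request:
send_rows:
  increments:
    - [3, [0.1, 0, 0], [0, 0, 0]]
    - [3, [0.1, 0, 0], [0, 0, 0]]
    - [3, [0, 0, 0], [0, 0, 0]]

```text
clock: 11.1
position: [0.5197, -0.1087, 0.0181]
ee_rot: [2.119, 2.315, -0.002]
force: [0.2, -7.4, 1.2]
width: 0.326
gripper_force: 3.8
```

```bash
python3 -c "
from h import *
where(-45,-119.5,18)"
```

```text
t 11.1 corner mm [ -45.7 -119. ] z 0.0181 tool y ang in jig -0.01 tilt [ 0.001 -0.003] F [ 0.2 -7.4  1.2] w 2.99
shift cm [-0.05  0.07  0.01]
```

Request:
send_rows:
  increments:
    - [3, [0.1, 0, 0], [0, 0, 0]]
    - [3, [0.1, 0, 0], [0, 0, 0]]
    - [3, [0, 0, 0], [0, 0, 0]]

```text
clock: 11.4
position: [0.5196, -0.1079, 0.0182]
ee_rot: [2.119, 2.314, -0.003]
force: [0.6, -11.4, -1.4]
width: 0.325
gripper_force: 5.7
```

Request:
send_rows:
  increments:
    - [3, [0.1, 0, 0], [0, 0, 0]]
    - [3, [0.1, 0, 0], [0, 0, 0]]
    - [3, [0, 0, 0], [0, 0, 0]]

```text
clock: 11.7
position: [0.5196, -0.1079, 0.0184]
ee_rot: [2.118, 2.311, -0.006]
force: [1.1, -17.8, -2.1]
width: 0.326
gripper_force: 8.7
```

```bash
python3 -c "
from h import *
where(-45,-119.5,18)"
```

```text
t 11.7 corner mm [ -45.7 -118.1] z 0.0184 tool y ang in jig -0.09 tilt [ 0.003 -0.007] F [  1.1 -17.8  -2.1] w 2.99
shift cm [-0.14  0.07  0.04]
```

The stack stalled at y (118 mm, 18 N), so it's seated on the left fence. I'll retreat and look.

Request:
send_rows:
  increments:
    - [3, [-1, 0, 0], [0, 0, 0]]
    - [3, [-2, 0, 0], [0, 0, 0]]
    - [3, [-2, 0, -3], [0, 0, 0]]
    - [2, [-4, 0, -4], [0, 0, 0]]
    - [1, [-4, 0, -3], [0, 0, 0]]

```text
clock: 12.2
position: [0.5303, -0.227, 0.1142]
ee_rot: [-2.115, -2.32, -0.001]
force: [1.4, -0.5, -0.1]
width: 0.201
gripper_force: 0.0
```

```bash
python3 -c "
from h import *
where()
C[1]+=.0014
crop('top',185,165,295,255,7,'pics/a3.png')
L=cv2.imread('pics/a3.png')
Rr=np.array([[np.cos(A),-np.sin(A)],[np.sin(A),np.cos(A)]])
for n in ['top','side']:
  for q,z in [((0,0),.05),((-90,0),.05),((-90,-110),.05),((0,-110),.05),((-90,-110),.022),((6,45),.091),((6,-30),.091)]:
    print(n,q,proj(n,[*(C+Rr@(np.array(q)/1e3)),z]).round(1))
crop('side',195,165,285,232,8,'pics/a3s.png')
"
```

```text
t 12.2 corner mm [ -45.6 -237.7] z 0.1142 tool y ang in jig 0.21 tilt [-0.001  0.002] F [ 1.4 -0.5 -0.1] w 1.85
top (0, 0) [218.9 190.4]
top (-90, 0) [221.5 222.6]
top (-90, -110) [260.9 219.2]
top (0, -110) [258.1 187.1]
top (-90, -110) [260.7 219.3]
top (6, 45) [200.6 188.2]
top (6, -30) [228.4 185.8]
side (0, 0) [257.6 185.4]
side (-90, 0) [230.6 188.3]
side (-90, -110) [235.1 212.3]
side (0, -110) [263.6 209. ]
side (-90, -110) [235.3 218.4]
side (6, 45) [257.2 167.1]
side (6, -30) [261.2 182.1]
```

View pics/a3.png

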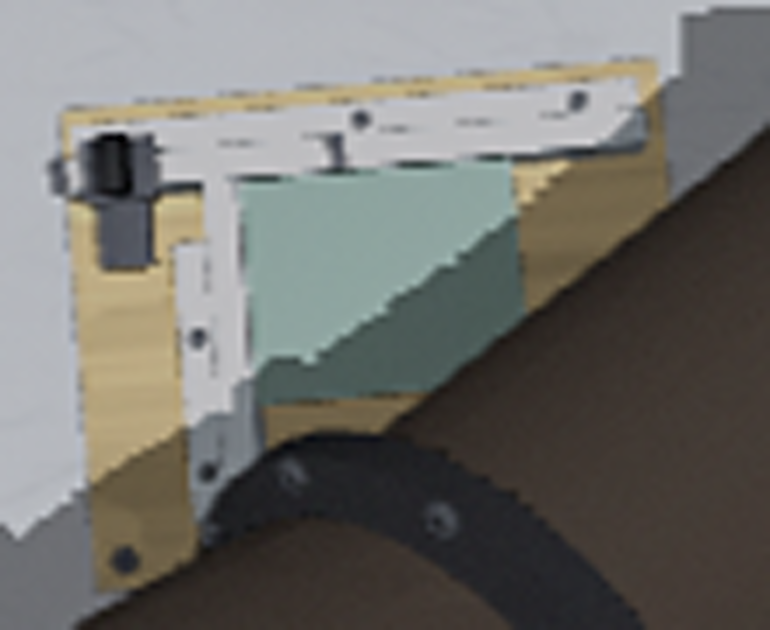

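View pics/a3s.png

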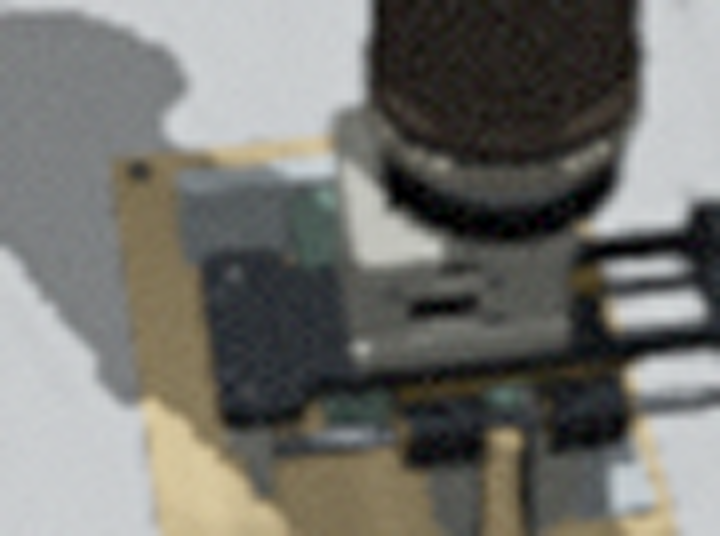

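The top view shows one clean glass rectangle. Its -x/left corner is at (263,405) against a predicted (258,406), and its right far corner is at (512,157) against a predicted (515,158), so the stack is flush with nothing protruding. Next is the keeper: I'll go over it with the fingers shut, to its +y side.

Request:
send_rows:
  increments:
    - [0, [0, 0, -3], [0, 0, 0]]
    - [0, [3, 0.5, -3], [0, 0, 0]]
    - [0, [4, 0.6, 0], [0, 0, 0]]
    - [0, [4, 0.6, 0], [0, 0, 0]]
    - [0, [4, 0.6, 0], [0, 0, 0]]

```text
clock: 12.8
position: [0.5393, -0.0736, 0.1728]
ee_rot: [-2.118, -2.318, -0.001]
force: [0.7, -0.6, -0.1]
width: 0.007
gripper_force: 0.0
```

Request:
send_rows:
  increments:
    - [0, [4, 0.6, 0], [0, 0, 0]]
    - [0, [4, 0.6, 0], [0, 0, 0]]
    - [0, [4, 0.6, 0], [0, 0, 0]]
    - [0, [4, 0.6, 0], [0, 0, 0]]
    - [0, [0, 0, 0], [0, 0, 0]]

```text
clock: 13.3
position: [0.5485, 0.0933, 0.1717]
ee_rot: [-2.105, -2.326, -0.0]
force: [-0.3, -0.9, 0.3]
width: 0.004
gripper_force: 0.0
```

```bash
sed -i 's/C=np.array(\[.5547,.0138\])/C=np.array([.5547,.0152])/' h.py; python3 -c "
from h import *
where(6,84,74);print(arm.observe()['joints'].round(2))"
```

```text
t 13.3 corner mm [ 0.7 78.3] z 0.1717 tool y ang in jig 0.64 tilt [-0.003  0.003] F [-0.3 -0.9  0.3] w 0.03
shift cm [0.53 0.56 9.77]
[-0.95  0.54  1.02  1.86 -0.53  1.04  0.39]
```

Request:
send_rows:
  increments:
    - [0, [0.6, 0.6, 2], [0, 0, 0.01]]
    - [0, [0, 0, 3], [0, 0, 0]]
    - [0, [0, 0, 3], [0, 0, 0]]
    - [0, [0, 0, 1.7], [0, 0, 0]]
    - [0, [0, 0, 0], [0, 0, 0]]

```text
clock: 13.8
position: [0.5525, 0.092, 0.0737]
ee_rot: [-2.129, -2.306, 0.006]
force: [-0.6, 0.5, 0.6]
width: 0.005
gripper_force: 0.0
```

```bash
python3 -c "
from h import *
where(6,-14,74)
crop('side',205,115,305,190,7,'pics/a4.png')"
```

```text
t 13.8 corner mm [ 4.6 76.7] z 0.0737 tool y ang in jig -0.49 tilt [-0.005 -0.   ] F [-0.6  0.5  0.6] w 0.05
shift cm [-9.07  0.22 -0.03]
```

View pics/a4.png

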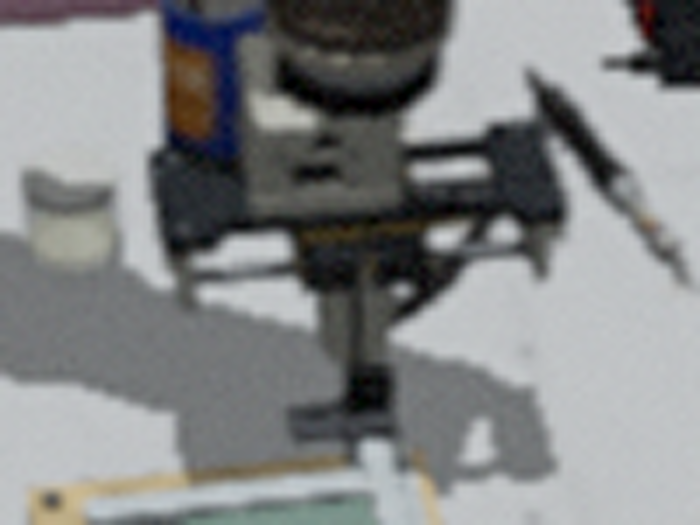

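The side view shows the shut fingers just behind the grip, which is at (370,390). I'll push along -y.

Request:
send_rows:
  increments:
    - [0, [-0.6, 0.3, 0], [0, 0, 0]]
    - [0, [-0.6, 0, 0], [0, 0, 0]]
    - [0, [-0.8, 0, 0], [0, 0, 0]]
    - [0, [-1, 0, 0], [0, 0, 0]]
    - [0, [-1, 0, 0], [0, 0, 0]]

```text
clock: 14.35
position: [0.5614, 0.0514, 0.0766]
ee_rot: [2.131, 2.308, 0.002]
force: [0.4, 1.9, 0.5]
width: -0.001
gripper_force: 0.9
```

Request:
send_rows:
  increments:
    - [0, [-1, 0, 0], [0, 0, 0]]
    - [0, [-1, 0, 0], [0, 0, 0]]
    - [0, [-0.6, 0, 0], [0, 0, 0]]
    - [0, [-0.5, 0, 0], [0, 0, 0]]
    - [0, [-0.4, 0, 0], [0, 0, 0]]

```text
clock: 14.85
position: [0.5636, 0.0169, 0.076]
ee_rot: [-2.131, -2.308, 0.0]
force: [0.1, 1.0, 1.3]
width: 0.008
gripper_force: 0.8
```

```bash
python3 -c "
from h import *
where(6,-14,74)"
```

```text
t 14.85 corner mm [9.1 0.9] z 0.076 tool y ang in jig -0.5 tilt [-0.  0.] F [0.1 1.  1.3] w 0.07
shift cm [-1.49 -0.29  0.2 ]
```

Request:
send_rows:
  increments:
    - [0, [-0.4, -0.2, 0.1], [0, 0, 0]]
    - [0, [-0.3, 0, 0], [0, 0, 0]]
    - [0, [-0.2, 0, 0], [0, 0, 0]]
    - [0, [-0.2, 0, 0], [0, 0, 0]]
    - [0, [0, 0, 0], [0, 0, 0]]

```text
clock: 15.35
position: [0.5618, 0.0111, 0.0749]
ee_rot: [-2.122, -2.308, -0.005]
force: [-3.3, 14.5, 8.6]
width: 0.01
gripper_force: 8.0
```

Request:
send_rows:
  increments:
    - [0, [-0.2, 0, 0], [0, 0, 0]]
    - [0, [-0.1, 0, 0], [0, 0, 0]]
    - [0, [-0.1, 0, 0], [0, 0, 0]]
    - [0, [0, 0, 0], [0, 0, 0]]

```text
clock: 15.75
position: [0.5618, 0.0108, 0.0749]
ee_rot: [-2.116, -2.308, -0.009]
force: [-5.4, 26.3, 14.6]
width: 0.005
gripper_force: 13.4
```

```bash
python3 -c "
from h import *
where(6,-14,74)"
```

```text
t 15.75 corner mm [ 6.7 -5. ] z 0.0749 tool y ang in jig -0.1 tilt [-0.004  0.011] F [-5.4 26.3 14.6] w 0.04
shift cm [-0.9  -0.07  0.08]
```

Request:
send_rows:
  increments:
    - [0, [0.8, 0, -0.3], [0, 0, 0]]
    - [0, [1, 0, -2], [0, 0, 0]]
    - [0, [4, 0, -4], [0, 0, 0]]
    - [0, [4, 0, -4], [0, 0, 0]]
    - [0, [4, 0, -4], [0, 0, 0]]

```text
clock: 16.25
position: [0.5523, 0.1263, 0.2052]
ee_rot: [2.132, 2.307, -0.002]
force: [1.2, -0.2, -0.1]
width: 0.006
gripper_force: 0.0
```

Request:
send_rows:
  increments:
    - [0, [4, 0, -4], [0, 0, 0]]
    - [0, [4, 0, 0], [0, 0, 0]]
    - [0, [4, -2, 0], [0, 0, 0]]
    - [0, [4, -2, 0], [0, 0, 0]]
    - [0, [0, 0, 0], [0, 0, 0]]

```text
clock: 16.75
position: [0.4969, 0.2842, 0.2382]
ee_rot: [-2.118, -2.317, 0.003]
force: [0.4, 0.6, 0.9]
width: 0.005
gripper_force: 0.0
```

```bash
python3 -c "
from h import *
where()
crop('top',195,170,275,235,5,'pics/t5.png');crop('side',215,160,295,225,5,'pics/s5.png')
cv2.imwrite('pics/a5.png',np.hstack([cv2.imread('pics/t5.png'),cv2.imread('pics/s5.png')]))
Rr=np.array([[np.cos(A),-np.sin(A)],[np.sin(A),np.cos(A)]])
def J(p): return (Rr.T@(p[:2]-C)*1e3).round(1)
print('stop mark',J(px('top',(336)/7+185,150/7+165,.058)))
for q in (45,-20,-30):
  for n,o in (('top',(195,170)),('side',(215,160))): print(q,n,((proj(n,[*(C+Rr@(np.array([6,q])/1e3)),.091])-o)*5+2))
"
```

```text
t 16.75 corner mm [-33.8 273. ] z 0.2382 tool y ang in jig 0.08 tilt [-0.003  0.   ] F [0.4 0.6 0.9] w 0.05
stop mark [  6.9 -40.6]
45 top [29.89653611 92.98287155]
45 side [212.9440574   37.54551846]
-20 top [150.55995457  82.53767216]
-20 side [230.26046558 102.04043306]
-30 top [169.1174455   80.93124748]
-30 side [233.03373561 112.36946962]
```

View pics/a5.png

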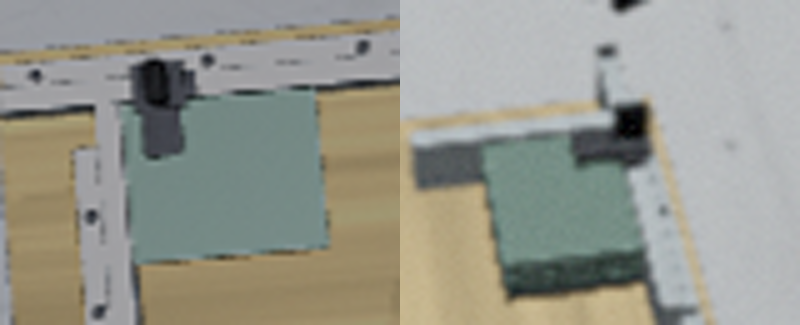

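The picture shows the keeper slide touching its end-stop post, at (188,85) in the left half. That matches the 26 N stall. The tongue is over the squared stack and all blanks are aligned, so I'll hand in.

```bash
python3 -c "
from cell import arm
print(arm.sign_off())"
```

```text
the job is handed in; nothing more can be done
None
```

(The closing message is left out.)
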